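# Sort the spice jars and be the third hand for the caddy's front board

### The arm

A 6-joint arm with a two-finger parallel gripper is mounted at the origin on a cart in front of the work surface, level with it; the furniture and walls round the work are solid. World frame = base frame: x ahead of the robot, y to its left, z up, the work surface at z = 0. Lengths are in mm, angles in rad, forces in N, time in s.
With the tool pointing down it reaches from about 225 to 725 mm from the base axis. Payload 3.1 kg.
Tool frame: the origin (TCP) lies between the finger pads; the fingertips stand 25 mm ahead of it and the grasp point (between the pads) lies 6 mm ahead of it; z points along the fingers, y is the line along which they close (so a half turn about z gives the same grasp; the last joint's range is limited). The gripper opens to 85 mm and grips with 20 to 120 N. Pads are 22 mm wide; open, the fingers measure 114 mm over their backs; the gripper's body (76 mm by 85 mm) begins 54 mm behind the grasp point. The pads swing forward as they close: fully open they stand 13 mm farther back than shut.
Start: joints at [1.09, 0.048, 0.099, 1.622, 0, 1.443], TCP at [181.408, 492.655, 256.312] pointing down, gripper open.
Joint ranges: [-2.91, 2.91], [-0.99, 1.94], [-1.21, 1.42], [-2.12, 2.29], [-1.49, 1.47], [-3.14, 3.14]. Speed limits (rad/s): [2.79, 2.79, 3.14, 3.14, 3.14, 3.14].

### API

Orientations are given as a rotation vector (axis times angle).
In Python, from workcell import env, imaging, boxes_of, trace gives the robot as it stands.
- The arm moves only by the tool apply_moves, never from a script. Its argument "motion" is one flat list of numbers, 5 for each row, row after row: the shift along the tool's x, y, z in m, then the turn about the tool's z in rad, then the finger opening in m, from 0 to 0.0854. In form: [tx, ty, tz, spin, grip, tx, ty, tz, spin, grip, ...]. A call has exactly 5 rows; each row shifts and turns the commanded pose from where the row before left it, along the tool's axes as they then stand; what a row does not reach is not made up. A row lasts 1/10 s, in which the tool goes at most 50 mm and 8.59 degrees, less where a joint would pass 70% of its speed; a pose out of reach is approached as far as the arm can. A call is refused whole if a number of a shift passes 0.05 or a number of a turn 0.15, either way. A call with a gripper value outside its range is refused whole. The fingers move at their own pace and stop on an object; "squeeze" is the grip in N (left out, the last holds). Time passes only in rows, so rows that do not move let the fingers close, or fill a call up. It gives the time, the measured TCP pose, the force, the opening and the grip force at its end, in the units of the state.
- env.read_state(): the state, without advancing time (a new reading comes with each control period).
- imaging.get_image(name): name is "scene" or "top"; returns the picture (400x640x3 uint8, red, green, blue); there is no depth.
- imaging.camera_model(name): a dict with "camera_matrix" (3x3 intrinsics, pixels), "dist_coeffs" ([k1, k2, p1, p2, k3] as OpenCV has them; the pictures are not rectified), "world_from_camera" (4x4, takes a point from camera to world coordinates). Camera axes: x right, y down, z forward; pixel columns grow to the right and rows downward; lengths in mm; the calibration is good to about 2 mm. A picture is of the moment at which its call begins. camera_model takes no time and is no camera call.
- env.hand_in(): hands the job in; it is judged then, once.
Trained networks look in the newest picture that a camera, given by its name, has taken for a name from the list of things; names that differ only in an ending like _2 or _b are one class to them, and where a whole thing is asked for, a point or a joint stands for the part that bears it (a point fixed in the world has none). Each returns a list of dicts, best first, with "p" (0 to 1); they miss things now and then, are a little off and sometimes report something else, mostly with a low value. They report only what shows in the picture. A call takes as long as a camera call. They do not tell look-alikes from the thing itself.
- boxes_of(target, camera): "at" ([x, y, z] in mm, in world coordinates, good to about 4 mm: the middle of the surface that is visible of it).
- trace(target, camera): "mask" (400x640 bool, what is visible of it).
The state is a dict: "time": time; "joint_positions": joint angles; "qd": joint speeds; "joint_efforts": joint torques, N m; "tcp_pos": TCP position; "orientation": TCP orientation; "contact_force": force on the tool from outside, world axes, zero at the start; "moment": the same for the moment, N m; "gripper_width": opening from 0.0 (shut) to 1.0 (fully open); "grasp_force": force on a finger pad.
Only numpy, scipy, OpenCV 4.12 (cv2) and the standard library are available. Lean on these libraries where they do the work, as an engineer would, in place of code of your own. Each camera call takes 0.05 s, during which the arm holds its last target. There are 200 camera calls.

### The job

Stand the orange-capped and the green-capped spice jar upright in the caddy bin of the same colour. Then take the upright wooden front board and press it, upright and centred, low over the worktop, against the caddy's two sprung posts, gently and squarely, until both red pointers stand over the green fields (about 11 mm in, roughly 5 N on each post); never drive a pointer to the end of the red field. Finish while still holding the board pressed like that, so that I can drive the screws, and leave everything else where it stands.

Things in the scene. Friction and masses are not known exactly. Their poses are not given: they have to be found in the camera images.
- orange_jar_center (a point): centre (half-way up) of the round spice jar with the orange cap, 37 mm across, 86 mm tall, about 0.09 kg, loose, standing upright; its z axis is the jar's axis
- green_jar_center (a point): centre (half-way up) of the round spice jar with the green cap, 38 mm across, 81 mm tall, about 0.09 kg, loose, standing upright; its z axis is the jar's axis
- orange_bin: orange open bin fixed on the caddy, 80 x 80 mm outside, 32 mm high, walls and floor 3 mm thick; origin at the centre of its underside (14 mm above the worktop), its axes parallel to the caddy's; may be the left or the right one, the two bins' centres 84 mm apart
- green_bin: green open bin, otherwise like the orange one
- caddy: wooden base of the spice caddy, fixed to the worktop, 140 x 190 x 14 mm, with two grey gauge blocks (top 24 mm above the worktop) near its front; origin on the worktop, under the middle of its width (y = 0) and 8 mm in front of the middle of its depth; its +x points from its front, where the board goes, to its back, z up. The bins' centres lie at x = 30 mm, y = +42 and -42 mm
- post_left (a joint): how far the caddy's left post (y = +55 mm) has been pushed in along the caddy's +x, in m: 0 when free, stopped at 0.026. A spring of 500 N/m pushes it back. Its red pointer is over the white field below 0.005, over the green one from 0.005 to 0.017, over the red one from 0.017 to the stop
- post_right (a joint): the same for the right post (y = -55 mm)
- post_left_face (a point): middle of the front (board-side) face of the left post; moves with the post, free at caddy x = -95 mm, 39 mm above the worktop; axes parallel to the caddy's. The post is 18 mm wide and stands from 6 to 72 mm above the worktop; between the two posts 92 mm are free, and behind the board there is free room 75 mm deep to the bins
- post_right_face (a point): the same for the right post
- board_center (a point): centre of the loose wooden front board, which stands on its long edge on the worktop: 16 mm thick (x), 150 mm long (y), 80 mm tall (z), 0.13 to 0.25 kg; both faces serve alike. Pinched across its thickness from above, at the middle of its length, the hand fits between the posts
- purple_jar_center (a point): centre of a spice jar with a purple cap, 38 mm across, 90 mm tall; a bystander, to be left alone
- yellow_jar_center (a point): centre of a spice jar with a yellow cap, 40 mm across, 73 mm tall; a bystander, to be left alone
Things that resemble listed ones, but are neither listed nor needed, are in the scene too. Several things look just like the part that bears board_center: the one meant starts farthest to the robot's left.

How it is judged (in metres and radians):
On the way, in this order (a step that is already met when the one before it is completed fails the run):
1. both jars stand upright in the bin of their cap's colour (x of orange_jar_center in the frame of orange_bin between -0.03 and 0.03 m and y of orange_jar_center in the frame of orange_bin between -0.03 and 0.03 m and z of orange_jar_center in the frame of orange_bin below 0.054 m and angle between each of orange_jar_center, green_jar_center's own z axis and vertical below 0.15 rad and x of green_jar_center in the frame of green_bin between -0.03 and 0.03 m and y of green_jar_center in the frame of green_bin between -0.03 and 0.03 m and z of green_jar_center in the frame of green_bin below 0.0515 m), for 0.2 s.
2. the board is pressed against both posts with both forces in the band (contact force between front_board and post_left between 2 and 9.5 N and value of joint post_left between 0.004 and 0.019 m and contact force between front_board and post_right between 2 and 9.5 N and value of joint post_right between 0.004 and 0.019 m and angle between board_center's own z axis and vertical below 0.12 rad and height (world z) of board_center below 0.055 m and contact force between the fingers and front_board above 1 N and y of board_center in the frame of caddy between -0.015 and 0.015 m), for 0.3 s.
At the end, for the whole second after the job is handed in: Each jar upright (0.15 rad) on the floor of its colour's bin, within 30 mm of its centre in x and y; the fingers on the board, it upright (0.12 rad), centred within 15 mm, lower edge under 15 mm off the worktop, pressing each post with 2 to 9.5 N, each post in by 4 to 19 mm (all of step 1 and all of step 2); the arm keeps its last pose, push and grip.
It fails at once if a post was pushed in more than 23 mm, to the end of the red field (value of joint any of post_left, post_right above 0.023 m).
It fails at once if a bystander (purple jar, yellow jar) was moved by more than 20 mm (distance of any of purple_jar_center, yellow_jar_center from where it was at the start of the episode above 0.02 m).
It also fails if it takes over 67 s, if anything falls off the work surface, if the arm or the gripper's body presses on something with over 40 N, if the wrist force passes 120 N, or if a joint passes its speed limit or range.

## Working session

There is one attempt and no reset: what is moved stays moved. The work goes in short steps, Python scripts to look and compute and a tool call to move; the robot and the scene stay as the last step left them, time stands still between calls to the robot, and variables do not carry over. Pictures are saved under pics/ and viewed, at most 12 in all, crops included, and the job is handed in when it is done.

Besides the shell and the picture viewer there is one more tool, called after ">>>" as a command line: name --argument value ..., lists and objects as JSON in quotes. apply_moves: Moves the arm, as the interface text tells. Its arguments: {"type":"object","properties":{"motion":{"type":"array"},"squeeze":{"type":"number"}},"required":["motion"]}

```bash
mkdir -p pics
cat > h.py <<'E'
import numpy as np, cv2
from workcell import env, imaging, boxes_of, trace
def px2w(cam,uv,z):
    m=imaging.camera_model(cam);K=np.array(m["camera_matrix"]);T=np.array(m["world_from_camera"])
    p=cv2.undistortPoints(np.array(uv,float).reshape(-1,1,2),K,np.array(m["dist_coeffs"])).reshape(-1,2)
    d=np.c_[p,np.ones(len(p))]@T[:3,:3].T;o=T[:3,3]
    return o+d*((z-o[2])/d[:,2])[:,None]
def w2px(cam,P):
    m=imaging.camera_model(cam);T=np.linalg.inv(np.array(m["world_from_camera"]))
    return cv2.projectPoints(np.array(P,float).reshape(-1,1,3),cv2.Rodrigues(T[:3,:3])[0],T[:3,3],np.array(m["camera_matrix"]),np.array(m["dist_coeffs"]))[0].reshape(-1,2)
def shot(cam,name):
    im=imaging.get_image(cam);cv2.imwrite(f"pics/{name}.png",im[:,:,::-1]);return im
E
python3 - <<'E'
from h import *
a=shot("scene","s0");b=shot("top","t0")
for c in("scene","top"): print(c,np.round(np.array(imaging.camera_model(c)["world_from_camera"]),2).tolist(), imaging.camera_model(c)["camera_matrix"])
for t in["orange_jar_center","green_jar_center","orange_bin","green_bin","caddy","post_left","post_left_face","board_center","purple_jar_center","yellow_jar_center"]:
    for c in("top","scene"):
        print(t,c,[(np.round(d["at"]).tolist(),round(d["p"],2)) for d in boxes_of(t,c)])
s=env.read_state();print(s)
E
```

```text
scene [[0.85, -0.4, 0.34, 74.38], [-0.53, -0.64, 0.56, -542.08], [-0.0, -0.66, -0.76, 999.88], [0.0, 0.0, 0.0, 1.0]] [[436.97521113   0.         318.36762057]
 [  0.         436.97521113 210.11957732]
 [  0.           0.           1.        ]]
top [[0.02, -0.99, 0.14, 352.03], [-1.0, -0.03, -0.03, 169.44], [0.03, -0.13, -0.99, 1059.63], [0.0, 0.0, 0.0, 1.0]] [[400.54979541   0.         315.5602421 ]
 [  0.         400.54979541 201.09236162]
 [  0.           0.           1.        ]]
orange_jar_center top [([540.0, 372.0, 84.0], 0.69), ([617.0, 135.0, 15.0], 0.51)]
orange_jar_center scene [([540.0, 368.0, 56.0], 0.53)]
green_jar_center top [([548.0, 0.0, 36.0], 0.67), ([458.0, -117.0, 74.0], 0.6)]
green_jar_center scene [([454.0, -135.0, 68.0], 0.82)]
orange_bin top [([617.0, 133.0, 17.0], 0.77), ([334.0, 432.0, 87.0], 0.4)]
orange_bin scene [([620.0, 138.0, 25.0], 0.58)]
green_bin top [([654.0, 52.0, 14.0], 0.87)]
green_bin scene [([653.0, 59.0, 23.0], 0.56)]
caddy top []
caddy scene [([565.0, 50.0, 12.0], 0.89)]
post_left top []
post_left scene [([501.0, 88.0, 36.0], 0.47)]
post_lef
[... 555 characters left out ...]
[]
{'time': 1.1, 'joint_positions': array([ 1.09020617e+00,  4.80025721e-02,  9.92138420e-02,  1.62199663e+00,
       -1.07747472e-05,  1.44301171e+00]), 'qd': array([-0.00020298, -0.00011779,  0.00051723, -0.00122023, -0.0006434 ,
       -0.00061812]), 'joint_efforts': array([ 1.17804771e-04, -3.38653421e+01,  3.20165884e+01,  1.14514729e-03,
       -2.15054847e-04, -1.55593746e-06]), 'tcp_pos': array([181.41086934, 492.6598866 , 256.31716842]), 'orientation': array([5.51313544e-01, 3.09282598e+00, 1.13649986e-05]), 'contact_force': array([-0.09645058, -0.19267448, -0.11578141]), 'moment': array([-0.0034122 , -0.02792902,  0.06322312]), 'grasp_force': 0.0, 'gripper_width': 1.00144872137674}
```

View pics/t0.png

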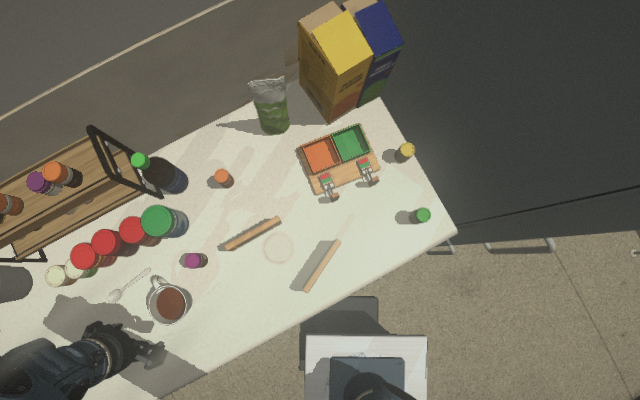

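View pics/s0.png

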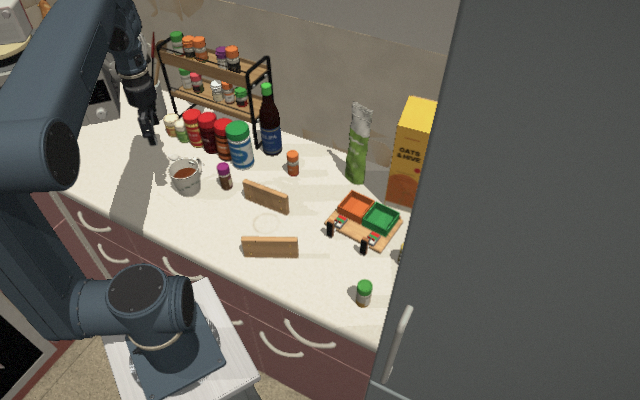

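The top view shows these candidates. Orange cap: loose jar at (222,178); others in the rack at (55,172) and (8,205). Green cap: loose jar at (420,215); bottle (140,158) and big lid (157,220) are look-alikes. Board: (252,233) at world y≈296 versus (322,265) at y≈132, and the leftmost is (252,233). The caddy is at (340,158), purple jar at (193,260) and yellow jar at (405,150). I'll check these choices in one composite crop and measure.

Run:
```python
from h import *
im=cv2.imread("pics/t0.png")
def crop(x,y,w,h,s): return cv2.resize(im[y:y+h,x:x+w],None,fx=s,fy=s,interpolation=cv2.INTER_CUBIC)
A=crop(285,115,130,97,4)[:388]; 
B=np.hstack([crop(170,160,130,110,2),crop(380,140,130,110,2)])
cv2.imwrite("pics/c1.png",np.vstack([A,B[:, :520]]))
hsv=cv2.cvtColor(im,cv2.COLOR_BGR2HSV)
def blob(x,y,r,lo,hi):
    m=cv2.inRange(hsv,lo,hi);M=np.zeros_like(m);M[y-r:y+r,x-r:x+r]=m[y-r:y+r,x-r:x+r]
    n,l,s,c=cv2.connectedComponentsWithStats(M);i=1+np.argmax(s[1:,4]);
    (cx,cy),rad=cv2.minEnclosingCircle(np.argwhere(l==i)[:,::-1].astype(np.float32));return c[i],s[i],(cx,cy),rad,(l==i)
for n,x,y,lo,hi,z in[("orange",222,178,(3,150,120),(18,255,255),86),("green",420,215,(45,120,60),(80,255,255),81),("purple",193,260,(130,80,40),(175,255,255),90),("yellow",405,150,(20,100,80),(35,255,255),73)]:
    c,s,mc,r,l=blob(x,y,15,lo,hi);print(n,c,s,mc,r,px2w("top",[c,mc],z).round(1).tolist())
# bins
for n,x,y,lo,hi in[("obin",318,155,(3,100,60),(18,255,255)),("gbin",350,144,(45,100,40),(85,255,255))]:
    c,s,mc,r,l=blob(x,y,26,lo,hi);ct=cv2.minAreaRect(np.argwhere(l)[:,::-1].astype(np.float32));bx=cv2.boxPoints(ct)
    print(n,c,s,ct,px2w("top",np.vstack([[ct[0]],bx]),46).round(1).tolist())
for t in["board_center"]:
    for d in trace(t,"top"):
        ct=cv2.minAreaRect(np.argwhere(d["mask"])[:,::-1].astype(np.float32));print(t,d["p"],ct,px2w("top",np.vstack([[ct[0]],cv2.boxPoints(ct)]),80).round(1).tolist())
```

```text
Traceback (most recent call last):
ValueError: attempt to get argmax of an empty sequence
```

View pics/c1.png

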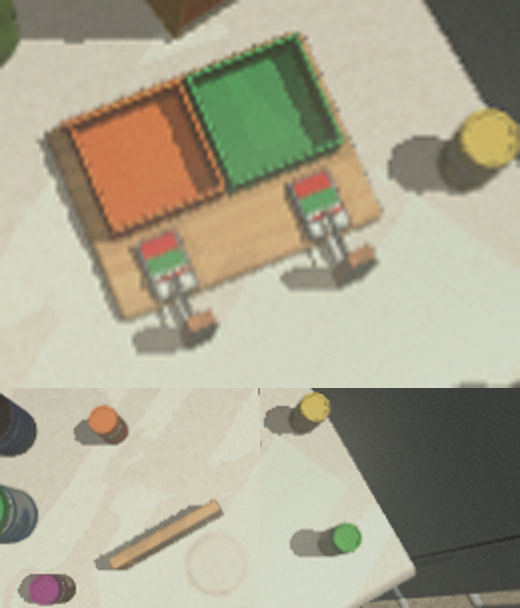

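The crop confirms the loose orange jar, the green jar, and the left board alone on the worktop. It also shows the caddy with the orange bin on the left and green on the right, with bin rim corners in the crop at (65,128), (298,35), (343,145) and (108,238), and post tops at (200,322) and (360,258).

Run:
```python
from h import *
im=cv2.imread("pics/t0.png")
hsv=cv2.cvtColor(im,cv2.COLOR_BGR2HSV)
def blob(x,y,r):
    h0=int(hsv[y,x,0]);m=cv2.inRange(hsv,(max(h0-8,0),70,90),(h0+8,255,255));M=np.zeros_like(m);M[y-r:y+r,x-r:x+r]=m[y-r:y+r,x-r:x+r]
    n,l,s,c=cv2.connectedComponentsWithStats(M);i=l[y,x]
    return c[i],s[i],l==i
for n,x,y,z in[("orange",222,176,86),("green",423,215,81),("purple",191,261,90),("yellow",407,149,73)]:
    print(n,hsv[y,x]);c,s,l=blob(x,y,14);print(c,s,px2w("top",[c,[s[0]+s[2]/2-.5,s[1]+s[3]/2-.5]],z).round(1).tolist())
C=np.array([[65,128],[298,35],[343,145],[108,238]])/4-.4+[285,115]
W=px2w("top",C,46);print("bins",W.round(1).tolist(),W.mean(0).round(1))
for a,b in((0,1),(1,2),(2,3),(3,0)):print(np.linalg.norm(W[a]-W[b]).round(1),np.degrees(np.arctan2(*(W[b]-W[a])[[1,0]])).round(1))
P=np.array([[200,322],[360,258]])/4-.4+[285,115];P=px2w("top",P,72);print("posts",P.round(1).tolist(),np.linalg.norm(P[0]-P[1]))
T=trace("board_center","top")+trace("board_center","scene")[:0]
for d in T:
    ct=cv2.minAreaRect(np.argwhere(d["mask"])[:,::-1].astype(np.float32));print("board",d["p"],d["mask"].sum(),ct,px2w("top",np.vstack([[ct[0]],cv2.boxPoints(ct)]),80).round(1).tolist())
# board top corners from crop (scale 2, offset 170,160; crop y offset 388)
B=(np.array([[217,502],[222,515],[113,570],[109,558]])-[0,388])/2-.25+[170,160]
B=px2w("top",B,80);print("btop",B.round(1).tolist(),B.mean(0))
```

```text
orange [ 11 141 206]
[223.0251046  177.32635983] [214 168  20  20 239] [[538.1, 374.5, 86.0], [537.7, 373.3, 86.0]]
green [ 55 105 167]
[423.1863354  214.44099379] [416 208  15  14 161] [[459.5, -124.5, 81.0], [459.4, -124.0, 81.0]]
purple [163 111 154]
[191.84615385 260.18131868] [185 253  15  15 182] [[333.5, 438.2, 90.0], [333.9, 437.9, 90.0]]
yellow [ 24 129 202]
[407.00537634 149.06451613] [399 142  17  15 186] [[627.9, -87.2, 73.0], [628.1, -87.2, 73.0]]
bins [[632.8, 185.2, 46.0], [701.1, 33.2, 46.0], [627.2, 3.1, 46.0], [560.5, 155.4, 46.0]] [630.4  94.2  46. ]
166.7 -65.8
79.8 -157.9
166.2 113.6
78.1 22.4
posts [[503.4, 97.0, 72.0], [547.1, -3.6, 72.0]] 109.60873020091849
board 0.71 580 ((253.14622497558594, 233.8632049560547), (10.198502540588379, 61.19101333618164), 60.945396423339844) [[401.2, 294.7, 80.0], [374.0, 364.7, 80.0], [450.1, 237.2, 80.0], [428.5, 224.3, 80.0], [352.8, 351.6, 80.0]]
board 0.58 487 ((320.9753723144531, 265.1451110839844), (8.404640197753906, 61.8532829284668), 34.07719421386719) [[329.7, 127.6, 80.0], [273.0, 176.5, 80.0], [398.2, 95.2, 80.0], [387.1, 78.0, 80.0], [262.2, 159.5, 80.0]]
board 0.18 1019 ((320.913818359375, 155.53445434570312), (33.98224639892578, 31.753902435302734), 68.19859313964844) [[601.8, 133.6, 80.0], [625.7, 187.2, 80.0], [658.9, 113.4, 80.0], [578.0, 80.3, 80.0], [545.7, 153.4, 80.0]]
btop [[444.7, 235.0, 80.0], [428.9, 228.3, 80.0], [358.5, 358.3, 80.0], [372.8, 363.9, 80.0]] [401.24005461 296.36147617  80.        ]
```

```bash
cat >> h.py <<'E'
def go(s,tgt,a1=None):
    """tool-frame shift (mm) to put the TCP at tgt once the tool stands at angle a1 (tool y = (sin a, cos a))"""
    R=cv2.Rodrigues(np.array(s["orientation"]))[0];a=np.arctan2(R[0,1],R[1,1]);a1=a if a1 is None else a1
    d=np.array(tgt)-s["tcp_pos"];X=np.array([-np.cos(a1),np.sin(a1),0]);Y=np.array([np.sin(a1),np.cos(a1),0])
    print("t",round(s["time"],2),"tcp",s["tcp_pos"].round(1),"a",a.round(3),"spin",round(a1-a,3),"shift",(d@X).round(1),(d@Y).round(1),(-d[2]).round(1),"F",s["contact_force"].round(1),"w",round(s["gripper_width"]*85.4,1),"g",round(s["grasp_force"],1))
E
python3 - <<'E'
from h import *
for n,u in [("wall",[380,97]),("wall",[455,232]),("boxnear",[332,122]),("boxR",[378,97]),("bagbase",[275,134]),("bottlebase R",[186,182]),("bottle low",[172,194]),("biglid base",[187,232]),("lid lower",[165,238])]:
    print(n,px2w("top",[u],0).round(0).tolist())
print("bottle cap @z250,300",px2w("top",[[140,160]],250).round(),px2w("top",[[140,160]],300).round(), px2w("scene",[[271,152]],0).round(), "bag scene",px2w("scene",[[355,183]],0).round(),"box scene",px2w("scene",[[389,208]],0).round())
# scene check of jars
for p in([541,377,86],[459.5,-124.5,81],[539,377,0],[459.5,-124.5,0]):print(w2px("scene",[p]).round(1))
im=cv2.imread("pics/s0.png");A=[cv2.resize(im[y:y+60,x:x+50],None,fx=6,fy=6,interpolation=cv2.INTER_CUBIC) for x,y in((268,135),(340,265))]
cv2.imwrite("pics/c2.png",np.hstack(A))
go(env.read_state(),[541,377,256],1.161)
E
```

```text
wall [[797.0, -32.0, 0.0]]
wall [[423.0, -236.0, 0.0]]
boxnear [[718.0, 102.0, 0.0]]
boxR [[796.0, -26.0, 0.0]]
bagbase [[679.0, 258.0, 0.0]]
bottlebase R [[539.0, 492.0, 0.0]]
bottle low [[506.0, 528.0, 0.0]]
biglid base [[405.0, 480.0, 0.0]]
lid lower [[388.0, 538.0, 0.0]]
bottle cap @z250,300 [[539. 516. 250.]] [[528. 495. 300.]] [[531. 506.   0.]] bag scene [[690. 231.   0.]] box scene [[717.  89.   0.]]
[[290.8 153.4]]
[[363.1 284.2]]
[[291.6 173.3]]
[[360.6 300.7]]
t 1.2 tcp [181.4 492.7 256.3] a 0.353 spin 0.808 shift -249.4 283.7 0.3 F [ 0.1 -0.9  0.4] w 85.4 g 0.0
```

View pics/c2.png

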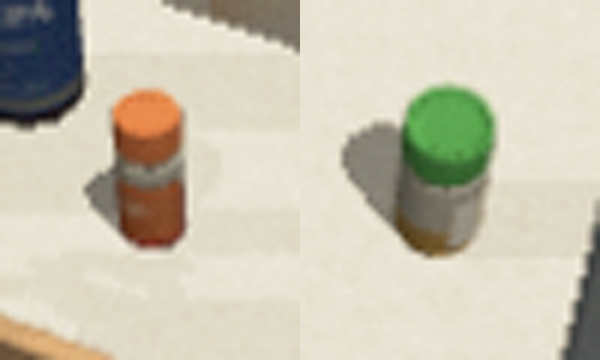

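The crops show the orange cap centre at scene (292.5,153) and the green at (365,284.7). These agree within 2 px with the top estimates, giving orange ≈ (542,376) and green ≈ (461,-125.5). Setting out.

>>> apply_moves --motion '[0,0,0,0.15,0.085,0,0,0,0.15,0.085,0,0,0,0.15,0.085,0,0,0,0.15,0.085,0,0,0,0.15,0.085]' --squeeze 30

```text
time: 1.7
tcp_pos: [181.4, 492.7, 256.3]
orientation: [1.654, 2.671, 0.0]
contact_force: [-0.1, 0.2, 0.0]
gripper_width: 0.995
grasp_force: 0.0
```

>>> apply_moves --motion '[0,0,0,0.058,0.085,-0.027,0.031,0,0,0.085,-0.027,0.031,0,0,0.085,-0.027,0.031,0,0,0.085,-0.027,0.031,0,0,0.085]'

```text
time: 2.2
tcp_pos: [339.5, 442.5, 256.4]
orientation: [-1.722, -2.628, -0.001]
contact_force: [-0.5, 0.3, 0.0]
gripper_width: 0.995
grasp_force: 0.0
```

>>> apply_moves --motion '[-0.027,0.031,0.01,0,0.085,-0.027,0.031,0.02,0,0.085,-0.027,0.031,0.02,0,0.085,-0.027,0.031,0.02,0,0.085,-0.027,0.031,0.01,0,0.085]'

```text
time: 2.7
tcp_pos: [534.8, 379.8, 173.7]
orientation: [-1.722, -2.626, 0.005]
contact_force: [-0.1, 0.9, 0.4]
gripper_width: 0.996
grasp_force: 0.0
```

Run:
```python
from h import *
go(env.read_state(),[542,376,70],1.161)
```

```text
t 2.7 tcp [534.8 379.8 173.7] a 1.161 spin 0.0 shift -6.3 5.1 103.7 F [-0.1  0.9  0.4] w 85.0 g 0.0
```

>>> apply_moves --motion '[-0.007,0.005,0.03,0,0.085,0,0,0.03,0,0.085,0,0,0.03,0,0.085,0,0,0.014,0,0.085,0,0,0,0,0.085]'

```text
time: 3.2
tcp_pos: [539.4, 375.4, 68.9]
orientation: [-1.721, -2.625, 0.009]
contact_force: [-0.1, -1.5, -0.5]
gripper_width: 0.998
grasp_force: 0.0
```

>>> apply_moves --motion '[0,0,0,0,0.03,0,0,0,0,0.03,0,0,0,0,0.03,0,0,0,0,0.03,0,0,0,0,0.03]'

```text
time: 3.7
tcp_pos: [542.7, 377.3, 74.6]
orientation: [1.722, 2.626, 0.005]
contact_force: [0.2, -0.8, 5.1]
gripper_width: 0.414
grasp_force: 31.5
```

>>> apply_moves --motion '[0,0,-0.02,0,0.03,0,0,-0.03,0,0.03,0,0,-0.03,0,0.03,-0.02,-0.002,-0.02,0,0.03,-0.03,-0.004,0,0,0.03]' --squeeze 40

```text
time: 4.2
tcp_pos: [557.4, 330.3, 176.9]
orientation: [1.717, 2.627, 0.011]
contact_force: [1.5, -1.0, -1.1]
gripper_width: 0.411
grasp_force: 39.9
```

>>> apply_moves --motion '[-0.04,-0.006,0,0,0.03,-0.04,-0.006,0,0,0.03,-0.04,-0.006,0,0,0.03,-0.04,-0.005,0,0,0.03,-0.03,-0.003,0,0,0.03]'

```text
time: 4.7
tcp_pos: [607.9, 141.1, 171.9]
orientation: [-1.725, -2.626, 0.002]
contact_force: [-0.9, 0.6, -0.9]
gripper_width: 0.41
grasp_force: 39.9
```

>>> apply_moves --motion '[-0.013,0,0,0,0.03,0,0,0,0,0.03,0,0,0,0,0.03,0,0,0,0,0.03,0,0,0,0,0.03]'

```text
time: 5.2
tcp_pos: [612.6, 133.4, 172.3]
orientation: [-1.72, -2.629, -0.0]
contact_force: [0.1, -0.1, -1.2]
gripper_width: 0.411
grasp_force: 39.9
```

Run:
```python
from h import *
go(env.read_state(),[613.6,132.7,91.6],1.161)
a=shot("scene","s1");im=a[150:290,280:440,::-1];b=shot("top","t1")[110:220,270:400,::-1]
cv2.imwrite("pics/c3.png",np.vstack([cv2.resize(im,(480,420),interpolation=3)[:280],cv2.resize(b,(480,406)[:2],interpolation=3)[:300]]))
```

```text
t 5.2 tcp [612.6 133.4 172.3] a 1.159 spin 0.002 shift -1.0 0.7 80.7 F [ 0.1 -0.1 -1.2] w 35.1 g 39.9
```

View pics/c3.png

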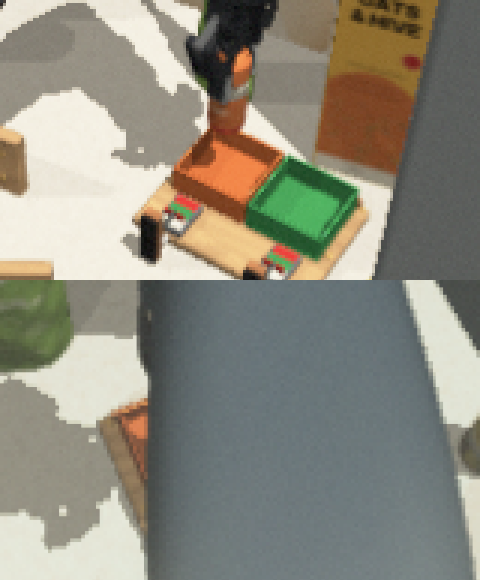

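The crop shows the upright orange jar hanging over the orange bin, with its bottom at crop (225,130). Lowering.

>>> apply_moves --motion '[-0.001,0.001,0.02,0,0.03,0,0,0.025,0,0.03,0,0,0.02,0,0.03,0,0,0.01,0,0.03,0,0,0.004,0,0.03]'

```text
time: 5.8
tcp_pos: [613.3, 131.6, 91.7]
orientation: [-1.721, -2.626, 0.003]
contact_force: [-1.0, -0.1, -1.8]
gripper_width: 0.417
grasp_force: 39.9
```

>>> apply_moves --motion '[0,0,0.001,0,0.03,0,0,0,0,0.03,0,0,0,0,0.03,0,0,0,0,0.03,0,0,0,0,0.03]'

```text
time: 6.3
tcp_pos: [614.8, 131.3, 93.1]
orientation: [1.722, 2.626, 0.001]
contact_force: [-0.9, -0.9, -1.3]
gripper_width: 0.412
grasp_force: 39.9
```

>>> apply_moves --motion '[0,0,0.001,0,0.03,0,0,0.001,0,0.03,0,0,0.001,0,0.03,0,0,0,0,0.03,0,0,0,0,0.03]'

```text
time: 6.8
tcp_pos: [614.8, 131.2, 91.6]
orientation: [1.722, 2.626, 0.002]
contact_force: [-1.9, -0.7, 6.0]
gripper_width: 0.409
grasp_force: 40.2
```

>>> apply_moves --motion '[0,0,0,0,0.06,0,0,0,0,0.06,0,0,0,0,0.06,0,0,-0.02,0,0.06,0,0,-0.03,0,0.06]'

```text
time: 7.3
tcp_pos: [612.1, 131.0, 136.1]
orientation: [-1.72, -2.622, 0.007]
contact_force: [0.7, -0.2, 0.5]
gripper_width: 0.701
grasp_force: 0.0
```

>>> apply_moves --motion '[0,0,-0.04,0,0.085,-0.02,-0.028,0,0,0.085,-0.022,-0.03,0,0,0.085,-0.022,-0.03,0,0,0.085,-0.022,-0.03,0,0,0.085]'

```text
time: 7.8
tcp_pos: [539.6, 4.4, 179.0]
orientation: [-1.722, -2.628, 0.0]
contact_force: [0.3, -0.3, 0.9]
gripper_width: 0.996
grasp_force: 0.0
```

>>> apply_moves --motion '[-0.022,-0.03,0,0,0.085,-0.022,-0.03,0,0,0.085,-0.022,-0.03,0,0,0.085,-0.022,-0.035,0,0,0.085,0,0,0,0,0.085]'

```text
time: 8.3
tcp_pos: [458.6, -128.4, 179.0]
orientation: [-1.73, -2.622, 0.003]
contact_force: [0.6, 0.8, 0.2]
gripper_width: 0.998
grasp_force: 0.0
```

Run:
```python
from h import *
a=shot("scene","s2");b=shot("top","t2")
go(env.read_state(),[461,-125.5,68],1.161)
cv2.imwrite("pics/c4.png",np.hstack([cv2.resize(a[170:320,300:410,::-1],None,fx=3.5,fy=3.5,interpolation=2),cv2.resize(b[110:260,310:420,::-1],None,fx=3.5,fy=3.5,interpolation=2)]))
```

```text
t 8.4 tcp [ 460.6 -125.7  179.1] a 1.163 spin -0.002 shift -0.0 0.5 111.1 F [-0.4  0.1 -0.1] w 84.8 g 0.0
```

View pics/c4.png

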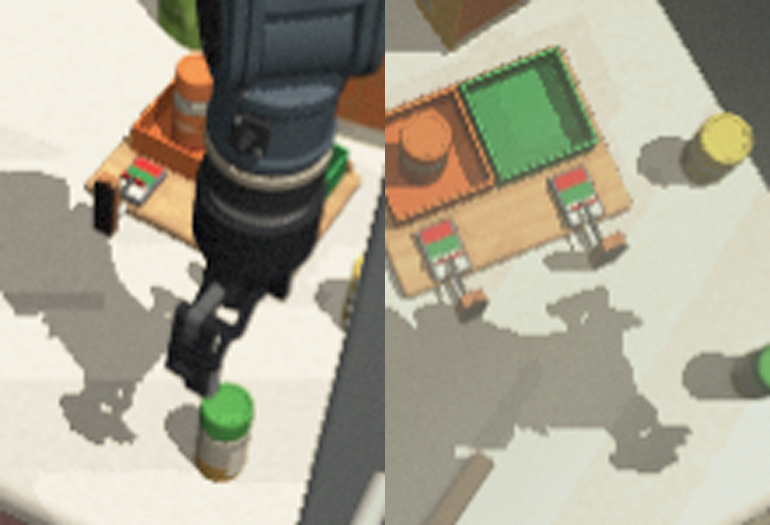

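The orange jar stands upright in the orange bin, at right crop (425,150). The gripper is above the green jar, at left crop (228,410). Descend and grip.

>>> apply_moves --motion '[0,0,0.03,0,0.085,0,0,0.035,0,0.085,0,0,0.03,0,0.085,0,0,0.014,0,0.085,0,0,0,0,0.085]'

```text
time: 8.9
tcp_pos: [459.3, -123.4, 67.7]
orientation: [-1.717, -2.624, 0.001]
contact_force: [0.1, 0.1, 0.4]
gripper_width: 0.993
grasp_force: 0.0
```

>>> apply_moves --motion '[0,0,0,0,0.03,0,0,0,0,0.03,0,0,0,0,0.03,0,0,0,0,0.03,0,0,0,0,0.03]' --squeeze 40

```text
time: 9.4
tcp_pos: [462.1, -125.7, 72.2]
orientation: [1.721, 2.624, 0.001]
contact_force: [-1.7, 1.0, 5.1]
gripper_width: 0.424
grasp_force: 39.7
```

Run:
```python
from h import *
go(env.read_state(),[647.2,55.7,180],1.161)
```

```text
t 9.4 tcp [ 462.1 -125.7   72.2] a 1.161 spin 0.0 shift 92.7 242.1 -107.8 F [-1.7  1.   5.1] w 36.2 g 39.7
```

>>> apply_moves --motion '[0,0,-0.02,0,0.03,0,0,-0.03,0,0.03,0,0,-0.03,0,0.03,0.005,0.015,-0.028,0,0.03,0.01,0.027,0,0,0.03]'

```text
time: 9.9
tcp_pos: [495.6, -96.3, 183.4]
orientation: [1.722, 2.617, 0.002]
contact_force: [2.1, -0.8, -0.4]
gripper_width: 0.426
grasp_force: 40.2
```

>>> apply_moves --motion '[0.014,0.036,0,0,0.03,0.014,0.036,0,0,0.03,0.014,0.036,0,0,0.03,0.014,0.036,0,0,0.03,0.012,0.03,0,0,0.03]'

```text
time: 10.4
tcp_pos: [626.8, 38.6, 177.5]
orientation: [-1.722, -2.627, 0.0]
contact_force: [-0.6, -0.4, -0.7]
gripper_width: 0.422
grasp_force: 40.2
```

>>> apply_moves --motion '[0.01,0.026,0,0,0.03,0,0,0,0,0.03,0,0,0,0,0.03,0,0,0,0,0.03,0,0,0,0,0.03]'

```text
time: 10.9
tcp_pos: [645.1, 55.6, 178.5]
orientation: [-1.724, -2.626, 0.001]
contact_force: [0.5, -0.7, -0.7]
gripper_width: 0.422
grasp_force: 40.4
```

Run:
```python
from h import *
go(env.read_state(),[647.2,55.7,89.2],1.161)
```

```text
t 10.9 tcp [645.1  55.6 178.5] a 1.162 spin -0.001 shift -0.8 1.9 89.3 F [ 0.5 -0.7 -0.7] w 36.0 g 40.4
```

>>> apply_moves --motion '[-0.001,0.002,0.025,0,0.03,0,0,0.03,0,0.03,0,0,0.02,0,0.03,0,0,0.008,0,0.03,0,0,0.003,0,0.03]'

```text
time: 11.4
tcp_pos: [646.9, 55.9, 91.4]
orientation: [-1.723, -2.625, 0.002]
contact_force: [0.4, -0.0, -0.8]
gripper_width: 0.42
grasp_force: 40.4
```

>>> apply_moves --motion '[0,0,0.001,0,0.03,0,0,0.001,0,0.03,0,0,0,0,0.03,0,0,0,0,0.03,0,0,0,0,0.03]'

```text
time: 11.9
tcp_pos: [648.4, 56.5, 91.0]
orientation: [1.722, 2.626, 0.001]
contact_force: [0.3, 0.9, -0.3]
gripper_width: 0.42
grasp_force: 40.4
```

>>> apply_moves --motion '[0,0,0.001,0,0.03,0,0,0.001,0,0.03,0,0,0.001,0,0.03,0,0,0,0,0.03,0,0,0,0,0.03]'

```text
time: 12.4
tcp_pos: [648.2, 56.5, 89.2]
orientation: [1.722, 2.626, 0.001]
contact_force: [-2.3, -0.4, 5.8]
gripper_width: 0.422
grasp_force: 41.0
```

>>> apply_moves --motion '[0,0,0,0,0.06,0,0,0,0,0.06,0,0,0,0,0.06,0,0,-0.02,0,0.06,0,0,-0.03,0,0.06]'

```text
time: 12.9
tcp_pos: [645.8, 56.5, 134.1]
orientation: [-1.719, -2.622, 0.006]
contact_force: [0.3, 0.1, -0.2]
gripper_width: 0.702
grasp_force: 0.0
```

>>> apply_moves --motion '[0,0,-0.04,0,0.06,0,0,0,-0.105,0.06,0.03,-0.009,0,0,0.06,0.041,-0.012,0,0,0.06,0.041,-0.012,0,0,0.06]'

```text
time: 13.4
tcp_pos: [563.3, 138.1, 176.8]
orientation: [-1.584, -2.712, -0.0]
contact_force: [0.9, 1.3, -0.2]
gripper_width: 0.703
grasp_force: 0.0
```

>>> apply_moves --motion '[0.041,-0.012,0,0,0.06,0.041,-0.012,0,0,0.06,0.041,-0.012,0,0,0.06,0.041,-0.012,0,0,0.06,0.041,-0.012,0,0,0.06]'

```text
time: 13.9
tcp_pos: [409.5, 287.5, 177.1]
orientation: [-1.583, -2.714, -0.0]
contact_force: [0.6, 1.2, 0.2]
gripper_width: 0.704
grasp_force: 0.0
```

Run:
```python
from h import *
a=shot("scene","s3");b=shot("top","t3")
go(env.read_state(),[401,295.5,50],1.056)
cv2.imwrite("pics/c5.png",np.vstack([cv2.resize(b[110:260,190:420,::-1],None,fx=2.5,fy=2.5,interpolation=2),cv2.resize(a[140:250,210:440,::-1],None,fx=2.5,fy=2.5,interpolation=2)[:225]]))
```

```text
t 14.0 tcp [407.2 289.4 177.2] a 1.049 spin 0.007 shift 8.4 -2.4 127.2 F [ 0.5 -0.1  0.5] w 59.8 g 0.0
```

View pics/c5.png

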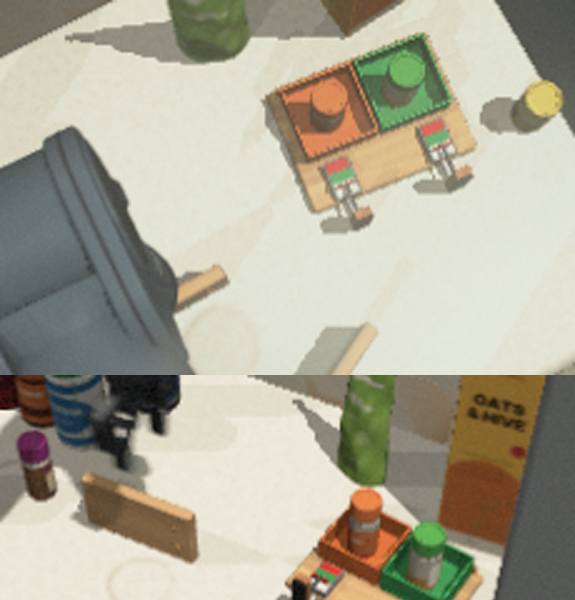

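Both jars stand upright in their bins, at (328,105) and (404,75) in the upper crop. The gripper is above the left board, at lower crop (140,510). Descend and grip.

>>> apply_moves --motion '[0.008,-0.002,0.03,0.007,0.06,0,0,0.035,0,0.06,0,0,0.035,0,0.06,0,0,0.023,0,0.06,0,0,0.004,0,0.06]'

```text
time: 14.5
tcp_pos: [402.7, 290.5, 46.3]
orientation: [-1.591, -2.705, 0.011]
contact_force: [-0.6, -0.4, 0.8]
gripper_width: 0.701
grasp_force: 0.0
```

>>> apply_moves --motion '[0,0,0,0,0.005,0,0,0,0,0.005,0,0,0,0,0.005,0,0,0,0,0.005,0,0,0,0,0.005]' --squeeze 60

```text
time: 15.0
tcp_pos: [407.0, 293.3, 52.6]
orientation: [1.591, 2.706, 0.006]
contact_force: [-0.0, -1.0, 6.4]
gripper_width: 0.182
grasp_force: 60.1
```

Run:
```python
from h import *
th=np.radians(23.5);x=np.array([np.cos(th),np.sin(th)]);y=np.array([-x[1],x[0]])
o=np.array([630.4,94.2])-30*x
print("caddy o",o)
for d in (-95-8-60,-95-8-15): print(d,(o+d*x).round(1))
go(env.read_state(),[*(o-163*x),70],np.pi/2-th)
```

```text
caddy o [602.88819777  82.23752793]
-163 [453.4  17.2]
-118 [494.7  35.2]
t 15.0 tcp [407.  293.3  52.6] a 1.063 spin 0.098 shift -271.7 -67.5 -17.4 F [-0.  -1.   6.4] w 15.5 g 60.1
```

>>> apply_moves --motion '[0,0,-0.02,0,0.005,0,0,-0.03,0,0.005,0,0,-0.03,0,0.005,0,0,-0.02,0.05,0.005,-0.015,-0.002,0,0.048,0.005]'

```text
time: 15.5
tcp_pos: [411.4, 280.1, 153.9]
orientation: [1.721, 2.625, 0.01]
contact_force: [0.8, 0.2, -2.4]
gripper_width: 0.177
grasp_force: 59.1
```

>>> apply_moves --motion '[-0.03,-0.004,0,0,0.005,-0.04,-0.006,0,0,0.005,-0.04,-0.006,0,0,0.005,-0.04,-0.006,0,0,0.005,-0.04,-0.006,0,0,0.005]'

```text
time: 16.0
tcp_pos: [459.6, 91.4, 149.6]
orientation: [-1.721, -2.627, 0.001]
contact_force: [0.3, 0.3, -3.3]
gripper_width: 0.181
grasp_force: 59.1
```

>>> apply_moves --motion '[-0.04,-0.005,0,0,0.005,-0.025,-0.002,0,0,0.005,0,0,0,0,0.005,0,0,0,0,0.005,0,0,0,0,0.005]'

```text
time: 16.5
tcp_pos: [478.9, 31.2, 149.8]
orientation: [-1.721, -2.627, 0.0]
contact_force: [0.2, 0.3, -3.1]
gripper_width: 0.177
grasp_force: 59.1
```

Run:
```python
from h import *
go(env.read_state(),[480.9,29.2,57],1.161)
a=shot("scene","s4");b=shot("top","t4")
cv2.imwrite("pics/c6.png",np.vstack([cv2.resize(b[130:250,290:440,::-1],None,fx=3,fy=3,interpolation=2)[:290],cv2.resize(a[180:280,290:440,::-1],None,fx=3,fy=3,interpolation=2)]))
```

```text
t 16.5 tcp [478.9  31.2 149.8] a 1.16 spin 0.001 shift -2.6 1.1 92.8 F [ 0.2  0.3 -3.1] w 15.1 g 59.1
```

View pics/c6.png

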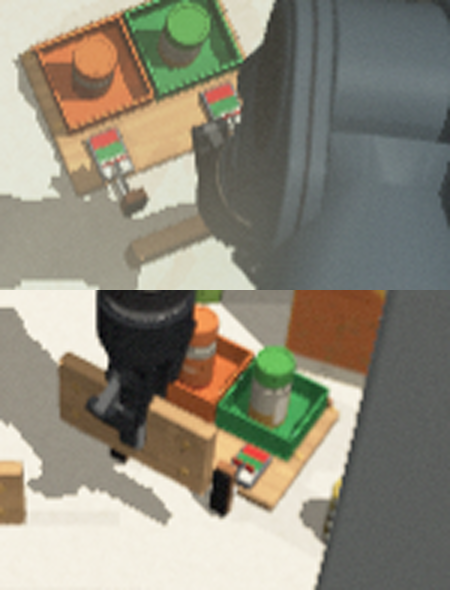

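The crop shows the board upright in the hand above the front of the posts. Its scene top corners are near (310.7,201.7) and (361,227.3), and its left end in the top view is near (333,214). Checking its centring.

Run:
```python
from h import *
th=np.radians(23.5);x=np.array([np.cos(th),np.sin(th)]);y=np.array([-x[1],x[0]]);o=np.array([602.9,82.2])
def cad(p): d=p[:,:2]-o; return np.c_[d@x,d@y].round(1).tolist()
z=177
print("tcp",cad(np.array([[478.9,31.2]])))
print("scene corners",cad(px2w("scene",[[310.7,202.5],[361,228]],z)))
print("top left end",cad(px2w("top",[[333.3,213.5]],z)))
d=trace("board_center","scene")
for q in d:
    ys,xs=np.where(q["mask"]);print(q["p"],xs.min(),xs.max(),ys.min(),ys.max(),len(xs))
im=cv2.imread("pics/t4.png");
# post positions from scene boxes
for t in("post_left_face","post_right_face"):
    for c in("scene","top"):
        for q in boxes_of(t,c):print(t,c,round(q["p"],2),np.round(q["at"]),cad(np.array([q["at"]])))
```

```text
tcp [[-134.1, 2.7]]
scene corners [[-138.0, 76.0], [-136.4, -71.5]]
top left end [[-134.1, 85.2]]
0.93 241 297 237 257 1122
0.64 310 362 201 248 958
post_left_face scene 0.48 [544. -11.  42.] [[-91.2, -62.4]]
post_right_face scene 0.67 [547. -10.  42.] [[-88.1, -62.4]]
```

>>> apply_moves --motion '[-0.005,0,0.02,0,0.005,0,0,0.03,0,0.005,0,0,0.025,0,0.005,0,0,0.012,0,0.005,0,0,0.004,0,0.005]'

```text
time: 17.35
tcp_pos: [480.2, 26.0, 57.7]
orientation: [-1.721, -2.625, 0.003]
contact_force: [-0.2, -1.3, -1.7]
gripper_width: 0.184
grasp_force: 59.1
```

>>> apply_moves --motion '[0,0.004,0,0,0.005,0,0.004,0,0,0.005,0,0.004,0,0,0.005,0,0.003,0,0,0.005,0,0,0,0,0.005]'

```text
time: 17.85
tcp_pos: [496.5, 31.9, 60.1]
orientation: [1.721, 2.626, 0.001]
contact_force: [-0.0, 0.1, -2.1]
gripper_width: 0.181
grasp_force: 59.1
```

Run:
```python
from h import *
s=env.read_state();go(s,[497,34,57],1.161);print(s["moment"])
a=shot("scene","s5");b=shot("top","t5")
cv2.imwrite("pics/c7.png",np.vstack([cv2.resize(b[150:240,300:420,::-1],None,fx=4,fy=4,interpolation=2)[:260],cv2.resize(a[190:275,295:415,::-1],None,fx=4,fy=4,interpolation=2)]))
```

```text
t 17.85 tcp [496.5  31.9  60.1] a 1.16 spin 0.001 shift 1.7 1.3 3.1 F [-0.   0.1 -2.1] w 15.4 g 59.1
[-0.06391565  0.03630645  0.0077269 ]
```

View pics/c7.png

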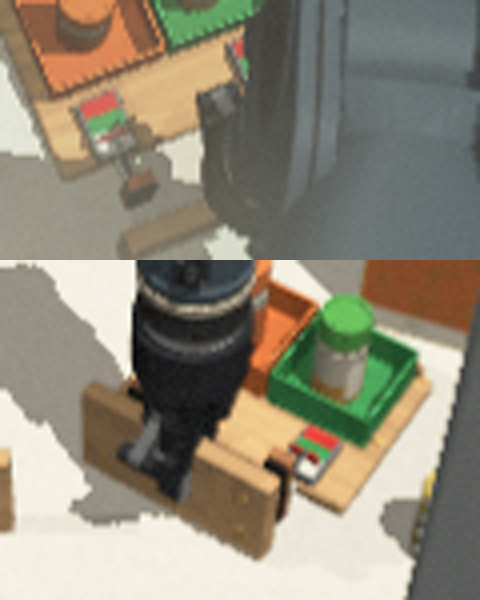

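The top crop shows the left board end at (118,245), beside the left post at (138,188). The scene crop shows the board upright with the right post just behind its right end. There is no contact yet, so I'll check centring and then creep in.

>>> apply_moves --motion '[0,0.003,0.001,0,0.005,0,0.003,0.001,0,0.005,0,0.002,0.001,0,0.005,0,0,0,0,0.005,0,0,0,0,0.005]'

```text
time: 18.45
tcp_pos: [502.6, 35.0, 56.2]
orientation: [-1.722, -2.627, 0.0]
contact_force: [-0.7, -0.2, -2.0]
gripper_width: 0.177
grasp_force: 59.1
```

```bash
cat >> h.py <<'E'
def chk():
    s=env.read_state();th=np.radians(23.5);x=np.array([np.cos(th),np.sin(th)]);y=np.array([-x[1],x[0]]);o=np.array([602.9,82.2])
    d=s["tcp_pos"][:2]-o;f=s["contact_force"][:2]
    print("caddy tcp",(d@x).round(1),(d@y).round(1),"z",s["tcp_pos"][2].round(1),"F",(f@x).round(1),(f@y).round(1),s["contact_force"][2].round(1),"M",s["moment"].round(2),"t",round(s["time"],2))
    return o,x,y
E
python3 - <<'E'
from h import *
o,x,y=chk()
def cad(p): d=p[:,:2]-o; return np.c_[d@x,d@y].round(1).tolist()
print("scene s5",cad(px2w("scene",np.array([[83,388-260],[278,487-260]])/4+[294.6,189.6],87.5)))
print("top t5 left end",cad(px2w("top",np.array([[118,243]])/4+[299.6,149.6],87.5)),"left post",cad(px2w("top",np.array([[138,188]])/4+[299.6,149.6],72)))
print("scene right post",cad(px2w("scene",np.array([[285,455-260]])/4+[294.6,189.6],72)))
E
```

```text
caddy tcp -110.9 -3.3 z 56.2 F -0.7 0.1 -2.0 M [-0.07 -0.04  0.05] t 18.45
scene s5 [[-122.6, 73.1], [-118.9, -77.8]]
top t5 left end [[-116.9, 82.1]] left post [[-88.4, 55.8]]
scene right post [[-83.1, -63.3]]
```

>>> apply_moves --motion '[-0.003,0.002,0,0,0.005,0,0.002,0,0,0.005,0,0.002,0,0,0.005,0,0,0,0,0.005,0,0,0,0,0.005]'

```text
time: 18.95
tcp_pos: [509.4, 34.6, 56.3]
orientation: [-1.723, -2.627, 0.0]
contact_force: [0.5, -0.4, -2.5]
gripper_width: 0.181
grasp_force: 59.1
```

```bash
python3 -c "
from h import *
chk()"
```

```text
caddy tcp -104.7 -6.3 z 56.3 F 0.3 -0.6 -2.5 M [-0.02 -0.02 -0.04] t 18.95
```

>>> apply_moves --motion '[0,0.002,0,0,0.005,0,0.002,0,0,0.005,0,0.002,0,0,0.005,0,0,0,0,0.005,0,0,0,0,0.005]'

```text
time: 19.45
tcp_pos: [514.7, 36.9, 56.2]
orientation: [-1.722, -2.627, 0.001]
contact_force: [-1.5, -1.4, -1.8]
gripper_width: 0.182
grasp_force: 59.1
```

```bash
python3 -c "
from h import *
chk()"
```

```text
caddy tcp -99.0 -6.3 z 56.2 F -1.9 -0.7 -1.8 M [-0.05  0.21  0.03] t 19.45
```

>>> apply_moves --motion '[0,0.002,0,0,0.005,0,0.002,0,0,0.005,0,0.002,0,0,0.005,0,0,0,0,0.005,0,0,0,0,0.005]'

```text
time: 19.95
tcp_pos: [519.1, 38.9, 56.0]
orientation: [-1.722, -2.625, 0.004]
contact_force: [-5.4, -2.6, 1.2]
gripper_width: 0.175
grasp_force: 59.5
```

```bash
python3 -c "
from h import *
chk()
a=shot('scene','s6');b=shot('top','t6')
cv2.imwrite('pics/c8.png',np.vstack([cv2.resize(b[160:220,310:400,::-1],None,fx=5,fy=5,interpolation=2)[:250],cv2.resize(a[200:270,310:400,::-1],None,fx=5,fy=5,interpolation=2)]))"
```

```text
caddy tcp -94.1 -6.3 z 56.0 F -5.9 -0.2 1.2 M [-0.48  0.99  0.08] t 19.95
```

View pics/c8.png

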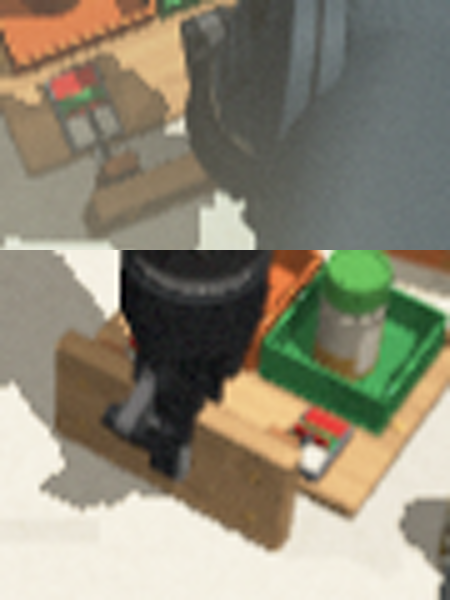

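The board touches both posts. The left pointer is near the white/green border, at upper crop (80,100), and the right one, at lower crop (318,432), is entering green. Total force ≈ 6 N, nearly symmetric (Mz ≈ 0.08), so about 4.5 mm more is needed.

>>> apply_moves --motion '[0,0.0015,0,0,0.005,0,0.0015,0,0,0.005,0,0.0015,0,0,0.005,0,0,0,0,0.005,0,0,0,0,0.005]'

```text
time: 20.55
tcp_pos: [521.9, 40.2, 55.7]
orientation: [-1.721, -2.624, 0.009]
contact_force: [-8.3, -3.4, 2.0]
gripper_width: 0.181
grasp_force: 59.8
```

```bash
python3 -c "
from h import *
chk()"
```

```text
caddy tcp -91.1 -6.2 z 55.7 F -8.9 0.2 2.0 M [-0.67  1.48  0.04] t 20.55
```

>>> apply_moves --motion '[0,0.001,0,0,0.005,0,0.0005,0,0,0.005,0,0,0,0,0.005,0,0,0,0,0.005,0,0,0,0,0.005]'

```text
time: 21.05
tcp_pos: [522.8, 40.7, 55.7]
orientation: [-1.721, -2.623, 0.01]
contact_force: [-9.4, -4.4, 2.9]
gripper_width: 0.182
grasp_force: 59.9
```

```bash
python3 -c "
from h import *
chk()
a=shot('scene','s7');b=shot('top','t7')
cv2.imwrite('pics/c9.png',np.vstack([cv2.resize(b[150:215,300:400,::-1],None,fx=5,fy=5,interpolation=2)[:260],cv2.resize(a[190:258,300:400,::-1],None,fx=5,fy=5,interpolation=2)]))"
```

```text
caddy tcp -90.0 -6.2 z 55.7 F -10.4 -0.3 2.9 M [-0.77  1.58  0.03] t 21.05
```

View pics/c9.png

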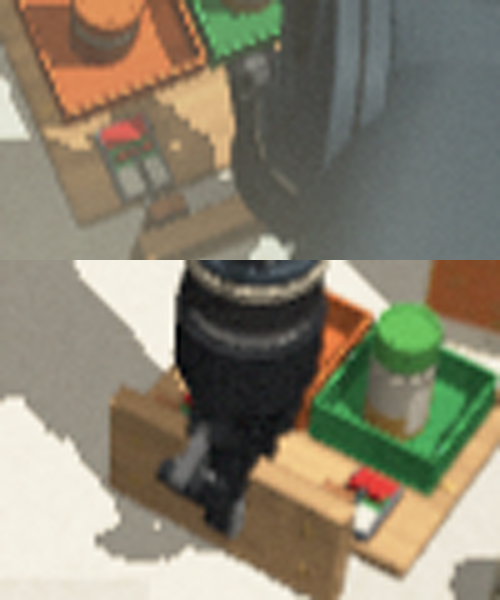

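Both pointers stand over green, at upper crop (130,155) and lower crop (365,500). The jars are upright, and the board is centred, with its left end about 20 mm beyond the left post. Force totals 10.4 N (≈ 5.2 N each). Handing in.

```bash
python3 -c "
from h import *
print(env.hand_in())"
```

```text
the job is handed in; nothing more can be done
None
```

I handed the job in at about 21 s with the orange and green jars upright in their bins and the board still held pressed, upright and centred, at about 5 N per post (10.4 N in total) with both pointers over green; no verdict came back.

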